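# Gauge a filter-holder ring on the step mandrel and store it

## Robot

A 6-joint arm with a two-finger parallel gripper is mounted at the origin on the work surface. World frame = base frame: x ahead of the robot, y to its left, z up, the work surface at z = 0. Lengths are in m, angles in degrees, forces in N, time in s.
With the tool pointing down it reaches from about 0.325 to 0.775 m from the base axis. Payload 5.5 kg.
Tool frame: the origin (TCP) lies at the very end of the fingers, on their centre line; the grasp point (between the pads) lies 19 mm behind it; z points along the fingers, y is the line along which they close (so a half turn about z gives the same grasp; the last joint's range is limited). The gripper opens to 85 mm and grips with 20 to 120 N. Pads are 22 mm wide; open, the fingers measure 114 mm over their backs; the gripper's body (76 mm by 85 mm) begins 54 mm behind the grasp point. The pads swing forward as they close: fully open they stand 13 mm farther back than shut.
Start: joints at [-74.41, 5.22, 70.514, -0, 104.267, -3.249], TCP at [0.194, -0.568, 0.2] pointing down, gripper open.
Joint ranges: [-164.24, 164.24], [-49.07, 125.15], [9.68, 141.18], [-86.29, 266.29], [3.28, 154.24], [-151.56, 151.56]. Speed limits (degrees/s): [147.25, 147.25, 172.46, 180, 180, 180].

## Interface

Orientations are given as a 3x3 rotation matrix whose columns are the frame's x, y, z axes.
In Python, from station import robot gives the robot as it stands.
- The arm moves only by the shell command python3 -m inch 'ROWS' [OPENING]. ROWS is JSON, a list that holds one entry, the list of rows, each a list of 6 numbers: the shift along the tool's x, y, z in m, then the turn, a rotation vector about the tool's x, y, z in rad. In form: [[[dx, dy, dz, ax, ay, az], ...]]. A call has 1 to 12 rows; each row is the pose to reach, as a shift and turn from the pose commanded when the call began, along the tool's axes at that moment; what a row does not reach only later rows make up. A row lasts 1/8 s, in which the tool goes at most 62.5 mm and 10.7 degrees, less where a joint would pass 70% of its speed; a pose out of reach is approached as far as the arm can. A call with a gripper value outside its range is refused whole. OPENING is the closure, from -1 (fully open) to 1 (shut), so that 0 is half open, set as the call begins (- or left out, the last holds). The fingers move at their own pace and stop on an object; the grip force is fixed at half the most. Time passes only in rows, so rows that repeat a pose let the fingers close. It gives the time, the measured TCP pose, the force, the opening and the grip force at its end, in the units of the state.
- robot.get_state(): the state, without advancing time (a new reading comes with each control period).
- robot.snapshot(name): name is "side" or "top"; returns (picture, depth): 400x640x3 uint8, red, green, blue; 400x640 float32, m along the optical axis (not along the pixel's ray), 0 where there is no reading.
- robot.camera_model(name): a dict with "mtx" (3x3 intrinsics, pixels), "eye" and "orientation" of the camera in the world. Camera axes: x right, y down, z forward; pixel columns grow to the right and rows downward; lengths in m; the calibration is good to about 2 mm. A picture is of the moment at which its call begins. camera_model takes no time and is no camera call.
- robot.close_job(): hands the job in; it is judged then, once.
Trained networks look in the newest picture that a camera, given by its name, has taken for a name from the list of things; names that differ only in an ending like _2 or _b are one class to them, and where a whole thing is asked for, a point or a joint stands for the part that bears it (a point fixed in the world has none). Each returns a list of dicts, best first, with "conf" (0 to 1); they miss things now and then, are a little off and sometimes report something else, mostly with a low value. They report only what shows in the picture. A call takes as long as a camera call. They do not tell look-alikes from the thing itself.
- robot.spot_in(label, camera): "box" ([left, top, width, height] in pixels, round what is visible of it).
- robot.place_of(label, camera): "point" ([row, column] in pixels: a listed point, or the origin of a listed thing).
The state is a dict: "time": time; "joint_positions": joint angles; "joint_vel": joint speeds; "joint_efforts": joint torques, N m; "tool_pos": TCP position; "ee_rot": TCP orientation; "contact_force": force on the tool from outside, world axes, zero at the start; "ft_torque": the same for the moment, N m; "finger_gap": opening from 0.0 (shut) to 1.0 (fully open); "grasp_force": force on a finger pad.
Only numpy, scipy, OpenCV 4.12 (cv2) and the standard library are available. Lean on these libraries where they do the work, as an engineer would, in place of code of your own. Each camera call takes 0.05 s, during which the arm holds its last target. There are 200 camera calls.

## Task

Take the ring that lies on the black mat, slide it down over the stepped gauge mandrel until it is fully home on the coloured step that stops it, and press it there with about 10 N for a moment, never with more than 25 N. Then put the ring down over the storage post of the same colour as the step it stopped on, flat on the post's foot, and let go. Leave the two rings on the cork board and the other things alone.

Things in the scene. Friction and masses are not known exactly. Their poses are not given: they have to be found in the camera images.
- mandrel_top (a point): Centre of the top of the upright gauge mandrel, a stepped taper on a fixed dark round foot (90 mm diameter, 22 mm high). At rest the top is 90 mm over the bench. Bare steel nose: coned from 18 to 28 mm diameter over the first 6 mm, then straight, 28 mm, to 12 mm below the top. Then the yellow, green and blue steps. The point moves with the mandrel.
- step_yellow (a point): Yellow step of the mandrel, a cone from 28 to 32 mm diameter between 12 and 15 mm below the mandrel's top, then straight, 32 mm, for 6 mm. It stops the ring of 30 mm bore. The point is on the axis where that ring's underside then lies, 13.5 mm below the top. A ring of larger bore held over 1 mm off centre can hang here by mistake; shifted a little sideways under light pressure it drops on.
- step_green (a point): Green step of the mandrel, a cone from 32 to 36 mm diameter between 21 and 24 mm below the mandrel's top, then straight, 36 mm, for 6 mm. It stops the ring of 34 mm bore. The point is on the axis where that ring's underside then lies, 22.5 mm below the top. A ring of larger bore held over 1 mm off centre can hang here by mistake; shifted a little sideways under light pressure it drops on.
- step_blue (a point): Blue step of the mandrel, a cone from 36 to 40 mm diameter between 30 and 33 mm below the mandrel's top, then straight, 40 mm, down to the foot. It stops the ring of 38 mm bore. The point is on the axis where that ring's underside then lies, 31.5 mm below the top. All rings stop here at the latest.
- mandrel (a joint): How far the mandrel is pressed down into its foot against a stiff spring, m: 0 at rest, at most 0.004. It starts to sink at a downward force of about 3 N and sinks 1 mm more for every further 8 N: 10 N is about 0.0009, 25 N about 0.0027. Such small movements are hard to measure; the force felt at the gripper tells more.
- mat: Square black rubber mat, fixed, 110 x 110 x 5 mm, carrying the one ring to be gauged; origin at the centre of its underside. Lies to the robot's left or right.
- waiting_board: Brown cork board, fixed, 240 x 110 x 5 mm, long side along its x, carrying the two rings that wait; origin at the centre of its underside. Lies on the other side from the mat.
- ring_p_mid (a point): One of three loose bare-aluminium rings that look alike: outside diameter 60 mm, 16 mm high, 60 g or so, lying flat. Bore 30, 34 or 38 mm, one ring of each; which has which is not known beforehand. One ring starts on the black mat, the other two on the brown cork board. The point is the ring's centre, half-way up (8 mm over its underside); z is its axis.
- ring_q_mid (a point): One of three loose bare-aluminium rings that look alike: outside diameter 60 mm, 16 mm high, 60 g or so, lying flat. Bore 30, 34 or 38 mm, one ring of each; which has which is not known beforehand. One ring starts on the black mat, the other two on the brown cork board. The point is the ring's centre, half-way up (8 mm over its underside); z is its axis.
- ring_r_mid (a point): One of three loose bare-aluminium rings that look alike: outside diameter 60 mm, 16 mm high, 60 g or so, lying flat. Bore 30, 34 or 38 mm, one ring of each; which has which is not known beforehand. One ring starts on the black mat, the other two on the brown cork board. The point is the ring's centre, half-way up (8 mm over its underside); z is its axis.
- post_yellow_seat (a point): Yellow fixed storage post: a foot disc of 56 mm diameter, 12 mm high, with an upright pin of 20 mm diameter whose coned top ends 45 mm over the bench. The point lies on the pin's axis at the top face of the foot, where a stored ring's underside rests (12 mm over the bench). The three posts stand in a row in any order of colours.
- post_green_seat (a point): Green fixed storage post: a foot disc of 56 mm diameter, 12 mm high, with an upright pin of 20 mm diameter whose coned top ends 45 mm over the bench. The point lies on the pin's axis at the top face of the foot, where a stored ring's underside rests (12 mm over the bench). The three posts stand in a row in any order of colours.
- post_blue_seat (a point): Blue fixed storage post: a foot disc of 56 mm diameter, 12 mm high, with an upright pin of 20 mm diameter whose coned top ends 45 mm over the bench. The point lies on the pin's axis at the top face of the foot, where a stored ring's underside rests (12 mm over the bench). The three posts stand in a row in any order of colours.
- carton: Loose bystander, to be left alone: small brown cardboard box, 70 x 100 x 50 mm; origin at the centre of its underside.
- dispenser: Loose bystander, to be left alone: clear bottle with white cap, 56 mm diameter, 150 mm high; origin at the centre of its underside.
- filter_jar: Loose bystander, to be left alone: low grey jar with white cap, 64 mm diameter, 70 mm high; origin at the centre of its underside.
There are look-alikes about, which are no part of the job. Leave any orange look-alike of the part that bears ring_p_mid alone.

How it is judged:
By the outcome, as a careful person would: the job done as asked, in the order asked, and still so for the second after the job is handed in, with the robot touching nothing.
It also fails if it takes over 64 s, if anything falls off the work surface, if the arm or the gripper's body presses on something with over 40 N, if the wrist force passes 120 N, or if a joint passes its speed limit or range.

## Working session

There is one attempt and no reset: what is moved stays moved. The work goes in short steps, Python scripts to look and compute and a shell command to move; the robot and the scene stay as the last step left them, time stands still between calls to the robot, and variables do not carry over. Pictures are saved under pics/ and viewed, at most 10 in all, crops included, and the job is handed in when it is done.

```bash
mkdir -p pics; cat > h.py <<'E'
import numpy as np, cv2
from station import robot
def w2p(cam,p):
    m=robot.camera_model(cam);R=np.array(m['orientation']);c=R.T@(np.array(p)-m['eye']);u=np.array(m['mtx'])@c;return u[:2]/u[2]
def p2w(cam,col,row,z=None,d=None):
    m=robot.camera_model(cam);R=np.array(m['orientation']);r=R@np.linalg.inv(m['mtx'])@[col,row,1.]
    e=np.array(m['eye']);k=d if d is not None else (z-e[2])/r[2];return e+k*r
def cloud(cam,d):
    m=robot.camera_model(cam);R=np.array(m['orientation']);v,u=np.mgrid[:400,:640]
    c=np.stack([u,v,np.ones_like(u)],-1)@np.linalg.inv(m['mtx']).T*d[...,None]
    return c@R.T+m['eye']
E
python3 - <<'E'
from h import *
for c in ('side','top'):
    p,d=robot.snapshot(c);cv2.imwrite(f'pics/{c}0.png',p[...,::-1]);np.save(c+'d.npy',d)
    m=robot.camera_model(c);print(c,m)
    for l in ['mandrel_top','ring_p_mid','post_yellow_seat','post_green_seat','post_blue_seat','mat','waiting_board']:
        print(l,[(np.round(x['point']),round(x['conf'],2)) for x in robot.place_of(l,c)])
print(robot.get_state())
E
```

```text
side {'mtx': array([[404.52977458,   0.        , 317.71486317],
       [  0.        , 404.52977458, 195.32498265],
       [  0.        ,   0.        ,   1.        ]]), 'eye': array([0.40493055, 0.81565263, 0.65112979]), 'orientation': array([[-0.99744571, -0.03315883,  0.06326562],
       [-0.07108549,  0.54752535, -0.83376426],
       [-0.00699288, -0.83613186, -0.54848392]])}
mandrel_top [(array([220., 309.]), 0.78), (array([197., 258.]), 0.26)]
ring_p_mid [(array([300., 322.]), 0.89), (array([283., 394.]), 0.87)]
post_yellow_seat [(array([225., 249.]), 0.65)]
post_green_seat [(array([197., 257.]), 0.6)]
post_blue_seat [(array([266., 235.]), 0.98), (array([299., 324.]), 0.6), (array([348., 211.]), 0.58), (array([228., 311.]), 0.49)]
mat [(array([184., 313.]), 0.96)]
waiting_board [(array([306., 296.]), 0.97)]
top {'mtx': array([[437.64333098,   0.        , 315.40811422],
       [  0.        , 437.64333098, 200.00873983],
       [  0.        ,   0.        ,   1.        ]]), 'eye': array([0.26788576, 0.00306064, 1.11619131]), 'orientation': array([[ 0.02483705, -0.98061953,  0.194341
[... 694 characters left out ...]
66094e+02, -3.24779713e+00]), 'joint_vel': array([-0.02655433, -0.0329697 , -0.06289165, -0.09305577,  0.08500081,
        0.12786159]), 'joint_efforts': array([ 6.43165095e-04, -4.58405435e+01, -4.18067944e+01, -1.28599377e-04,
        5.27043376e-04,  4.09493580e-06]), 'tool_pos': array([ 0.19374956, -0.56788965,  0.20001932]), 'ee_rot': array([[ 9.46436900e-01,  3.22888826e-01,  2.60792957e-05],
       [ 3.22888827e-01, -9.46436897e-01, -7.79429694e-05],
       [-4.84506169e-07,  8.21888156e-05, -9.99999997e-01]]), 'contact_force': array([ 0.87140543, -0.44908537,  0.0878976 ]), 'ft_torque': array([0.00668958, 0.02114811, 0.01604539]), 'grasp_force': 0.0, 'finger_gap': 1.0001593378228295}
```

```bash
ls; ls pics
```

```text
h.py
pics
sided.npy
topd.npy
side0.png
top0.png
```

View pics/top0.png

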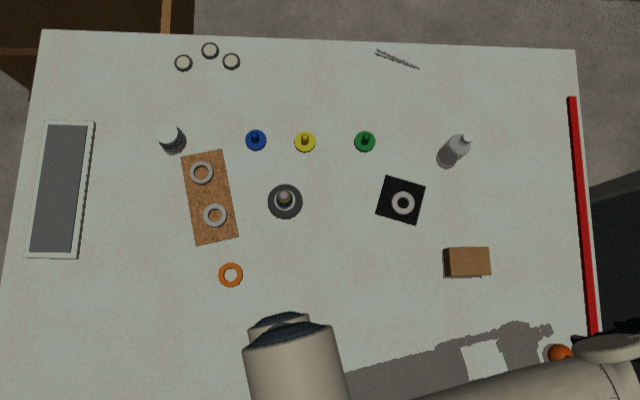

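View pics/side0.png

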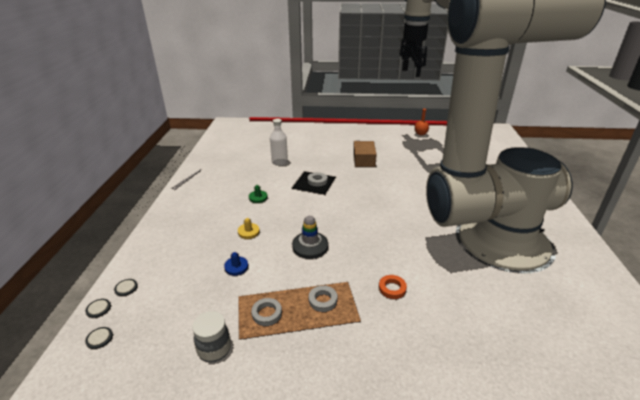

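Top view: the target ring is on the black mat at (403,202) px (side view (318,179)). The two rings on the cork are at (202,172) and (215,215), and the orange look-alike is at (231,274). The bare-aluminium ring on the black mat fits the description. The mandrel is at (284,200), and the posts are blue (256,140), yellow (305,141) and green (365,141). Next I measure these and confirm the ring in a crop.

```bash
python3 - <<'E'
from h import *
im={c:cv2.imread(f'pics/{c}0.png') for c in('top','side')}
D={c:np.load(c+'d.npy') for c in im}
crop=lambda c,u,v,s:cv2.resize(im[c][v-s:v+s,u-s:u+s],(380,380),interpolation=cv2.INTER_CUBIC)
cv2.imwrite('pics/ring.png',np.hstack([crop('top',403,202,35),crop('side',318,181,35)]))
def circ(P,r):
    from scipy.optimize import least_squares
    c=P[:,:2].mean(0)
    return c
G={'ring':((403,202),(318,180)),'mandrel':((284,200),(310,232)),'blue':((256,140),(236,264)),'yellow':((305,141),(248,229)),'green':((365,141),(257,196))}
for c in im:
    C=cloud(c,D[c]); print(c)
    for n,(a,b) in G.items():
        u,v=a if c=='top' else b
        s=28; B=C[v-s:v+s,u-s:u+s].reshape(-1,3);B=B[(D[c][v-s:v+s,u-s:u+s]>0).ravel()]
        lo,hi={'ring':(.015,.03),'mandrel':(.016,.026)}.get(n,(.008,.016))
        Q=B[(B[:,2]>lo)&(B[:,2]<hi)]
        Qu=B[(B[:,2]>hi+.004)]
        bx=lambda Q:(len(Q),np.round((Q[:,:2].max(0)+Q[:,:2].min(0))/2,4),np.round(np.ptp(Q[:,:2],axis=0),3),'zmed',round(np.median(Q[:,2]),4),'max',round(Q[:,2].max(),4)) if len(Q) else 0
        print(n,bx(Q),bx(Qu))
E
```

```text
top
ring (318, array([ 0.4842, -0.2437]), array([0.059, 0.059]), 'zmed', np.float64(0.0198), 'max', np.float64(0.0273)) 0
mandrel (480, array([0.4798, 0.0595]), array([0.086, 0.085]), 'zmed', np.float64(0.02), 'max', np.float64(0.0259)) (232, array([0.4809, 0.0579]), array([0.04 , 0.041]), 'zmed', np.float64(0.0757), 'max', np.float64(0.0944))
blue (259, array([0.6443, 0.1434]), array([0.054, 0.053]), 'zmed', np.float64(0.012), 'max', np.float64(0.0156)) (61, array([0.6431, 0.142 ]), array([0.018, 0.018]), 'zmed', np.float64(0.0405), 'max', np.float64(0.0485))
yellow (257, array([0.6432, 0.0129]), array([0.056, 0.056]), 'zmed', np.float64(0.0119), 'max', np.float64(0.0159)) (61, array([0.6428, 0.013 ]), array([0.018, 0.018]), 'zmed', np.float64(0.0404), 'max', np.float64(0.0496))
green (249, array([ 0.6502, -0.147 ]), array([0.055, 0.053]), 'zmed', np.float64(0.0115), 'max', np.float64(0.0159)) (61, array([ 0.6503, -0.1458]), array([0.02 , 0.017]), 'zmed', np.float64(0.0388), 'max', np.float64(0.0475))
side
ring (144, array([ 0.487 , -0.2438]), array([0.056, 0.059]), 'zmed', np.float
[... 234 characters left out ...]
), 'max', np.float64(0.0923))
blue (282, array([0.6466, 0.1021]), array([0.054, 0.134]), 'zmed', np.float64(0.0116), 'max', np.float64(0.0156)) (95, array([0.6463, 0.1437]), array([0.02 , 0.017]), 'zmed', np.float64(0.0361), 'max', np.float64(0.047))
yellow (204, array([ 0.6459, -0.0043]), array([0.055, 0.236]), 'zmed', np.float64(0.0116), 'max', np.float64(0.0156)) (113, array([0.6459, 0.0774]), array([0.02, 0.14]), 'zmed', np.float64(0.0392), 'max', np.float64(0.047))
green (143, array([ 0.6526, -0.094 ]), array([0.055, 0.163]), 'zmed', np.float64(0.0115), 'max', np.float64(0.0156)) (97, array([ 0.6491, -0.0639]), array([0.024, 0.172]), 'zmed', np.float64(0.0384), 'max', np.float64(0.047))
```

View pics/ring.png

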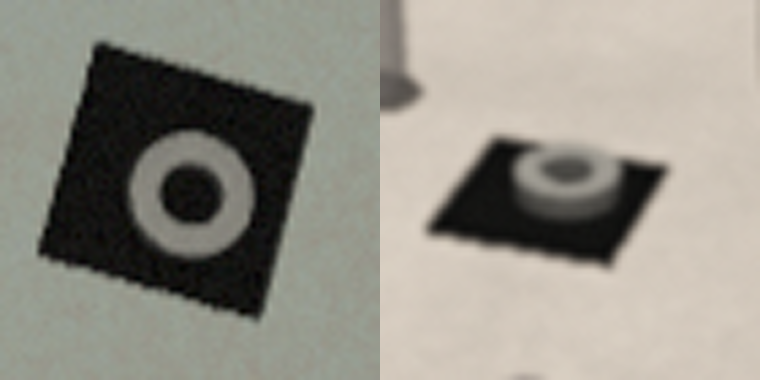

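The crop confirms a bare-aluminium ring on the black mat. Its centre is about (0.485,-0.244) and its top at about 0.020 in both views; 0.021 was expected. Moving over it.

```bash
python3 -m inch '[[[0.03,-0.017,0,0,0,0],[0.08,-0.045,0,0,0,0],[0.13,-0.073,0,0,0,0],[0.18,-0.1,0,0,0,0],[0.23,-0.128,0,0,0,0],[0.28,-0.156,0.02,0,0,0],[0.33,-0.184,0.05,0,0,0],[0.365,-0.204,0.08,0,0,0],[0.3805,-0.2125,0.1,0,0,0],[0.3805,-0.2125,0.1,0,0,0],[0.3805,-0.2125,0.1,0,0,0]]]' -1
cat > look.py <<'E'
from h import *
import sys
c,n,s=sys.argv[1],sys.argv[2],int(sys.argv[3])
p,d=robot.snapshot(c);st=robot.get_state();t=st['tool_pos'];u,v=w2p(c,t);print(t,st['ee_rot'].round(3).tolist(),u,v)
u=int(np.clip(u,s,640-s));v=int(np.clip(v,s,400-s));cv2.imwrite(f'pics/{n}.png',cv2.resize(p[v-s:v+s,u-s:u+s,::-1],(600,600),interpolation=cv2.INTER_CUBIC));print('crop origin',u-s,v-s,'scale',600/2/s)
np.save(n+'d.npy',d);cv2.imwrite(n+'.png',p[...,::-1])
E
python3 look.py side a1 50
```

```text
time: 2.17
tool_pos: [0.485, -0.2453, 0.1013]
ee_rot: [[0.947, 0.322, 0.001], [0.322, -0.947, -0.001], [0.001, 0.002, -1.0]]
contact_force: [0.3, 0.0, -0.2]
finger_gap: 1.004
grasp_force: 0.0
[ 0.48515992 -0.24556828  0.10171432] [[0.947, 0.321, 0.002], [0.321, -0.947, -0.002], [0.001, 0.002, -1.0]] 317.4618517340545 153.1064955256869
crop origin 267 103 scale 6.0
```

View pics/a1.png

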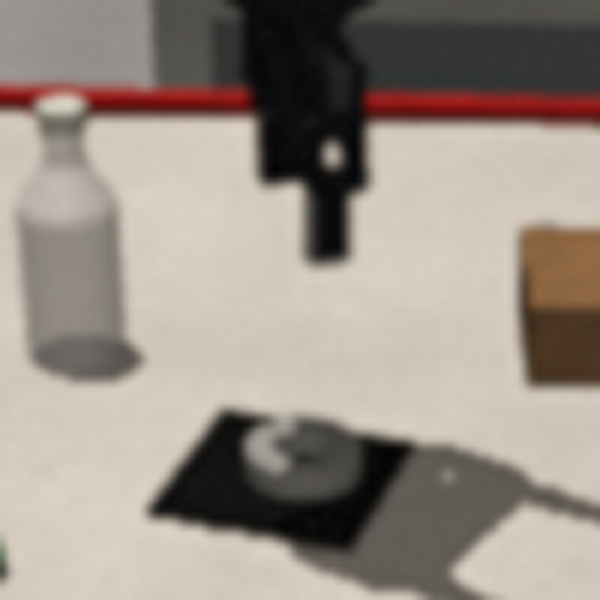

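Side view: the fingers are open over the mat ring, with the near fingertip at about (321.5,147) px. They are clear of the bottle and carton.

```bash
python3 - <<'E'
from h import *
s=robot.get_state();t=s['tool_pos'];R=s['ee_rot']
for o in(.0425,.049,.057): print(w2p('side',t-R[:,1]*o-R[:,2]*.013), w2p('side',t+R[:,1]*o-R[:,2]*.013))
C=cloud('top',np.load('topd.npy'))
# fingertips from the side depth at present
d=np.load('a1d.npy');C=cloud('side',d);m=(d>0)&(C[...,2]>.105)&(C[...,2]<.125)&(abs(C[...,0]-t[0])<.08)&(abs(C[...,1]-t[1])<.08)
q=C[m];print(len(q),q.min(0),q.max(0),np.median(q,0)); v,u=np.nonzero(m);print(u.min(),u.max(),v.min(),v.max())
f=(q-t)@R; print(f.min(0),f.max(0))
E
```

```text
[321.21393593 155.70272572] [313.8728637  142.95236232]
[321.8116069  156.74079233] [313.34543192 142.03629085]
[322.5547814 158.0315772] [312.70247259 140.919565  ]Traceback (most recent call last):
  File "<stdin>", line 7, in <module>
    return umr_minimum(a, axis, None, out, keepdims, initial, where)
ValueError: zero-size array to reduction operation minimum which has no identity
```

```bash
python3 - <<'E'
from h import *
s=robot.get_state();t=s['tool_pos'];R=s['ee_rot'];print(t)
d=np.load('a1d.npy');C=cloud('side',d)
for v in (130,136,140,143,145,147,150): print(v,d[v,316:328:3].round(3),C[v,321].round(4))
for a in('mandrel','x'):pass
p,d=robot.snapshot('top');cv2.imwrite('pics/a2.png',cv2.resize(p[140:260,340:460,::-1],(600,600)));C=cloud('top',d);print(w2p('top',t))
m=(d>0)&(C[...,2]>.09)&(C[...,2]<.5)&(abs(C[...,0]-t[0])<.1)&(abs(C[...,1]-t[1])<.1);f=(C[m]-t)@R
for a in np.arange(-.3,.0,.02):
    g=f[(f[:,2]>a)&(f[:,2]<a+.02)]
    if len(g):print(a.round(2),len(g),g.min(0).round(3),g.max(0).round(3))
E
```

```text
[ 0.48515992 -0.24556828  0.10171432]
130 [1.102 1.074 1.581 1.095] [ 0.5008 -0.6457 -0.0037]
136 [1.531 1.103 1.098 1.11 ] [ 0.471  -0.1916  0.1821]
140 [1.504 1.109 1.108 1.121] [ 0.4709 -0.1888  0.1715]
143 [1.478 1.113 1.118 1.486] [ 0.4712 -0.1929  0.1605]
145 [1.465 1.117 1.113 1.464] [ 0.4712 -0.1937  0.1539]
147 [1.45  1.127 1.45  1.456] [ 0.4718 -0.2015  0.1439]
150 [1.437 1.436 1.431 1.434] [ 0.4892 -0.4664  0.    ]
[411.13927976 196.12284867]
-0.3 144 [-0.038 -0.04  -0.3  ] [ 0.01   0.005 -0.28 ]
-0.28 143 [-0.038 -0.04  -0.28 ] [ 0.01   0.006 -0.26 ]
-0.26 145 [-0.039 -0.041 -0.26 ] [ 0.008  0.011 -0.24 ]
-0.24 141 [-0.04  -0.042 -0.24 ] [ 0.004  0.017 -0.22 ]
-0.22 62 [-0.037 -0.041 -0.219] [ 0.003 -0.006 -0.2  ]
-0.2 90 [-0.037 -0.04  -0.2  ] [-0.001  0.002 -0.18 ]
-0.18 74 [-0.037 -0.04  -0.179] [-0.002  0.002 -0.161]
-0.16 30 [-0.011 -0.071 -0.159] [ 0.013 -0.033 -0.141]
-0.14 34 [-0.019 -0.073 -0.138] [ 0.012 -0.023 -0.121]
-0.12 39 [-0.017 -0.076 -0.12 ] [ 0.012 -0.024 -0.1  ]
-0.1 14 [-0.003 -0.077 -0.1  ] [ 0.012 -0.071 -0.093]
```

```bash
python3 - <<'E'
from h import *
p,d=robot.snapshot('side');t=robot.get_state()['tool_pos'];print(t)
g=cv2.cvtColor(p,cv2.COLOR_RGB2GRAY)
print(g[138:164:2,312:332:2])
print([(x['point'],x['conf']) for x in robot.place_of('ring_p_mid','side')])
E
```

```text
[ 0.48520559 -0.24547076  0.101656  ]
[[203 205 192  90  23  11  64 187 204 205]
 [203 203 194  90  22  10  67 187 205 204]
 [203 202 191  90  23  10  67 189 207 206]
 [202 201 190  87  23  15  76 191 208 208]
 [202 203 196 128  94 112 152 203 205 207]
 [202 202 205 201 196 201 205 208 207 208]
 [201 202 205 205 204 205 205 206 207 209]
 [202 204 205 204 204 207 205 205 205 205]
 [202 203 204 205 204 206 208 206 204 203]
 [201 200 201 201 200 203 204 204 204 202]
 [200 199 199 199 200 200 202 200 202 201]
 [198 199 198 198 200 201 200 202 200 199]
 [199 199 199 199 198 197 198 199 199 197]]
[([295.7, 321.8], 0.94), ([282.5, 391.9], 0.83), ([198.3, 257.0], 0.26)]
```

View pics/a2.png

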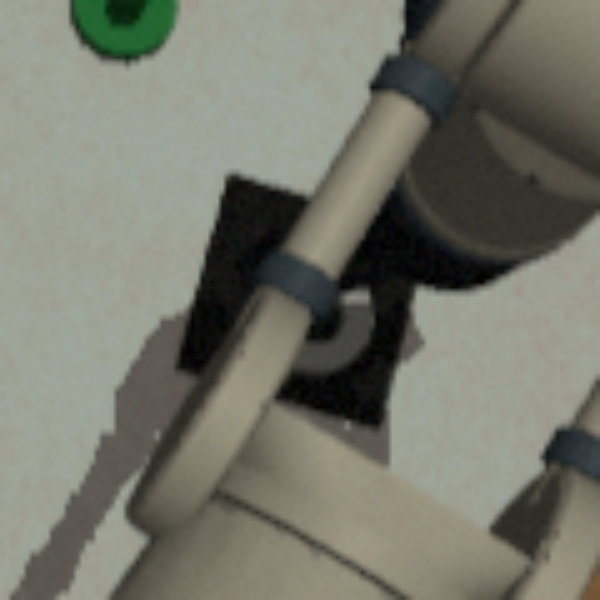

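The fingertip looks higher than the stated TCP. I'll shut the fingers once up here to check that against the picture.

```bash
python3 -m inch '[[[0,0,0,0,0,0],[0,0,0,0,0,0],[0,0,0,0,0,0],[0,0,0,0,0,0],[0,0,0,0,0,0],[0,0,0,0,0,0]]]' 1; python3 look.py side a3 40
python3 - <<'E'
from h import *
d=np.load('a3d.npy');C=cloud('side',d);t=robot.get_state()['tool_pos']
for v in range(130,162,3): print(v,C[v,317:323:2].round(3).tolist())
E
```

```text
time: 3.12
tool_pos: [0.4853, -0.2438, 0.0999]
ee_rot: [[0.946, 0.323, -0.0], [0.323, -0.946, 0.0], [-0.0, -0.0, -1.0]]
contact_force: [-0.4, 0.6, -0.5]
finger_gap: 0.002
grasp_force: 0.0
[ 0.48524972 -0.24385462  0.09996828] [[0.946, 0.323, -0.0], [0.323, -0.946, 0.0], [-0.0, -0.0, -1.0]] 317.39408915414754 153.9036997745829
crop origin 277 113 scale 7.5
130 [[0.482, -0.196, 0.198], [0.477, -0.2, 0.196], [0.472, -0.204, 0.194]]
133 [[0.483, -0.208, 0.183], [0.478, -0.217, 0.179], [0.473, -0.216, 0.18]]
136 [[0.485, -0.232, 0.163], [0.479, -0.233, 0.163], [0.497, -0.589, -0.003]]
139 [[0.485, -0.232, 0.154], [0.479, -0.228, 0.156], [0.496, -0.565, -0.004]]
142 [[0.485, -0.232, 0.144], [0.479, -0.231, 0.145], [0.493, -0.531, -0.0]]
145 [[0.486, -0.239, 0.131], [0.48, -0.24, 0.131], [0.492, -0.505, 0.001]]
148 [[0.505, -0.486, -0.002], [0.498, -0.485, -0.002], [0.405, 0.816, 0.651]]
151 [[0.503, -0.457, 0.001], [0.496, -0.459, -0.0], [0.489, -0.46, -0.0]]
154 [[0.502, -0.44, -0.003], [0.494, -0.435, 0.0], [0.487, -0.436, 0.0]]
157 [[0.5, -0.414, -0.0], [0.493, -0.417, -0.002], [0.486, -0.415, -0.001]]
160 [[0.498, -0.393, -0.001], [0.491, -0.394, -0.001], [0.485, -0.394, -0.001]]
```

View pics/a3.png

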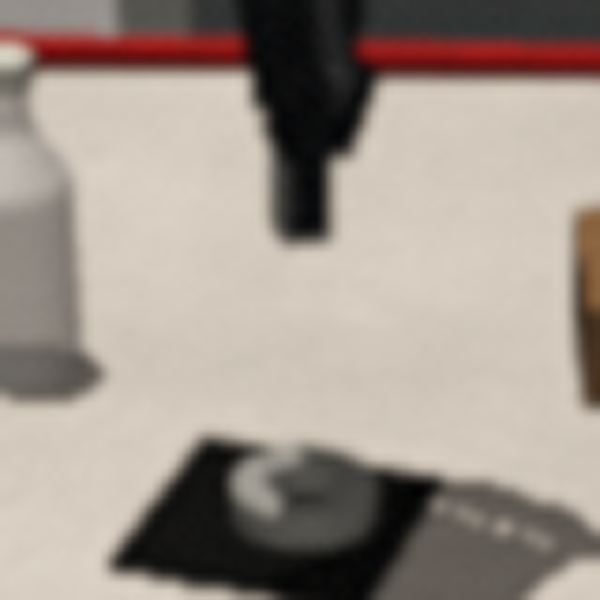

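Side view: the shut fingertip is at about (317,145) px. The stated TCP would project to row 154, so the real tip is about 29 mm behind it; the x/y position agrees. I'll open, go partway down and re-measure close to the ring.

```bash
python3 -m inch '[[[0,0,0.01,0,0,0],[0,0,0.03,0,0,0],[0,0,0.045,0,0,0],[0,0,0.06,0,0,0],[0,0,0.06,0,0,0],[0,0,0.06,0,0,0],[0,0,0.06,0,0,0]]]' -1; python3 look.py side a4 40
python3 - <<'E'
from h import *
d=np.load('a4d.npy');C=cloud('side',d);t=robot.get_state()['tool_pos']
for v in range(142,180,2): print(v,C[v,317:326:2].round(3).tolist())
E
```

```text
time: 4.05
tool_pos: [0.4857, -0.2442, 0.041]
ee_rot: [[0.946, 0.323, 0.001], [0.323, -0.946, -0.001], [0.001, 0.001, -1.0]]
contact_force: [0.3, -1.0, 0.5]
finger_gap: 1.001
grasp_force: 0.0
[ 0.4857349  -0.24416514  0.04090501] [[0.946, 0.323, 0.001], [0.323, -0.946, -0.001], [0.001, 0.001, -1.0]] 317.38650867081566 171.27764939227512
crop origin 277 131 scale 7.5
142 [[0.484, -0.216, 0.152], [0.475, -0.17, 0.174], [0.47, -0.176, 0.172], [0.465, -0.178, 0.171], [0.459, -0.178, 0.171]]
144 [[0.483, -0.202, 0.153], [0.475, -0.173, 0.167], [0.47, -0.176, 0.165], [0.465, -0.18, 0.164], [0.459, -0.177, 0.165]]
146 [[0.483, -0.2, 0.147], [0.475, -0.173, 0.161], [0.47, -0.177, 0.159], [0.465, -0.176, 0.16], [0.459, -0.176, 0.16]]
148 [[0.483, -0.197, 0.143], [0.475, -0.172, 0.155], [0.491, -0.488, -0.003], [0.466, -0.206, 0.139], [0.46, -0.188, 0.148]]
150 [[0.482, -0.193, 0.139], [0.475, -0.174, 0.149], [0.489, -0.467, -0.0], [0.466, -0.206, 0.132], [0.459, -0.182, 0.145]]
152 [[0.482, -0.188, 0.135], [0.475, -0.172, 0.143], [0.47, -0.175, 0.142], [0.465, -0.175, 0.142], [0.459, -0.177, 
[... 923 characters left out ...]
02], [0.481, -0.338, -0.0], [0.475, -0.341, -0.002], [0.468, -0.339, -0.0]]
170 [[0.493, -0.327, -0.002], [0.486, -0.322, 0.001], [0.48, -0.325, -0.001], [0.474, -0.324, 0.001], [0.467, -0.328, -0.002]]
172 [[0.492, -0.312, -0.001], [0.486, -0.309, 0.001], [0.479, -0.314, -0.002], [0.473, -0.315, -0.002], [0.466, -0.309, 0.002]]
174 [[0.488, -0.263, 0.02], [0.482, -0.263, 0.02], [0.476, -0.265, 0.02], [0.47, -0.265, 0.02], [0.466, -0.302, -0.001]]
176 [[0.488, -0.261, 0.015], [0.482, -0.263, 0.013], [0.475, -0.253, 0.019], [0.469, -0.254, 0.019], [0.463, -0.253, 0.02]]
178 [[0.488, -0.262, 0.007], [0.482, -0.263, 0.006], [0.475, -0.253, 0.012], [0.468, -0.237, 0.022], [0.462, -0.235, 0.024]]
```

View pics/a4.png

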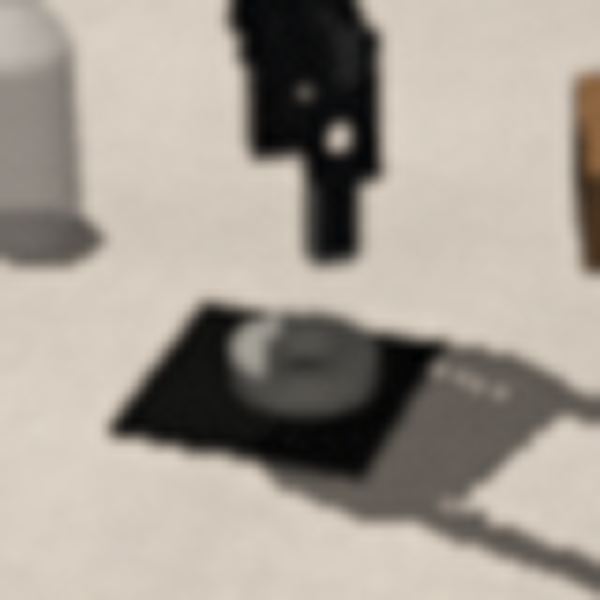

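Side view: the near fingertip is at (321,166) px and z≈0.085 with the TCP at 0.041. That is 13 mm of swing plus about 30 mm of offset, consistent with the shut check. So I'll descend in guarded steps, watching the force.

```bash
python3 -m inch '[[[0,0,0.01,0,0,0],[0,0,0.025,0,0,0],[0,0,0.035,0,0,0],[0,0,0.04,0,0,0],[0,0,0.04,0,0,0]]]' -1; python3 look.py side a5 40
python3 - <<'E'
from h import *
d=np.load('a5d.npy');C=cloud('side',d)
for v in range(168,186,2): print(v,C[v,319:325:2].round(3).tolist())
E
```

```text
time: 4.72
tool_pos: [0.4849, -0.2437, -0.0007]
ee_rot: [[0.946, 0.323, -0.001], [0.323, -0.946, 0.001], [-0.001, -0.001, -1.0]]
contact_force: [0.2, -0.2, 0.4]
finger_gap: 1.001
grasp_force: 0.0
[ 4.85274282e-01 -2.43908774e-01 -4.77060632e-05] [[0.946, 0.323, -0.0], [0.323, -0.946, 0.0], [-0.0, -0.0, -1.0]] 317.6286506762353 182.87715129439005
crop origin 277 142 scale 7.5
168 [[0.476, -0.175, 0.091], [0.47, -0.174, 0.092], [0.464, -0.174, 0.092]]
170 [[0.477, -0.193, 0.075], [0.471, -0.19, 0.077], [0.466, -0.192, 0.076]]
172 [[0.477, -0.192, 0.069], [0.471, -0.188, 0.071], [0.466, -0.192, 0.069]]
174 [[0.477, -0.192, 0.062], [0.471, -0.191, 0.063], [0.466, -0.191, 0.063]]
176 [[0.477, -0.192, 0.055], [0.471, -0.191, 0.056], [0.465, -0.189, 0.058]]
178 [[0.478, -0.196, 0.046], [0.472, -0.196, 0.047], [0.466, -0.199, 0.045]]
180 [[0.48, -0.229, 0.019], [0.474, -0.226, 0.021], [0.468, -0.23, 0.02]]
182 [[0.479, -0.22, 0.018], [0.473, -0.219, 0.019], [0.468, -0.226, 0.015]]
184 [[0.479, -0.217, 0.013], [0.473, -0.216, 0.013], [0.467, -0.224, 0.009]]
```

Confirmed: at TCP z≈0 the open tips are still at about 0.044. Descending to TCP -0.027, which puts the tips at about 0.017 open and 0.009 on the ring.

```bash
python3 -m inch '[[[0,0,0.006,0,0,0],[0,0,0.014,0,0,0],[0,0,0.021,0,0,0],[0,0,0.025,0,0,0],[0,0,0.027,0,0,0],[0,0,0.027,0,0,0]]]' -1; python3 look.py side a6 40
```

```text
time: 5.52
tool_pos: [0.4852, -0.2439, -0.0271]
ee_rot: [[0.946, 0.323, -0.0], [0.323, -0.946, 0.0], [-0.0, -0.0, -1.0]]
contact_force: [0.6, -0.2, -0.8]
finger_gap: 1.002
grasp_force: 0.0
[ 0.48531639 -0.24395177 -0.02689757] [[0.946, 0.323, 0.0], [0.323, -0.946, -0.0], [0.0, 0.0, -1.0]] 317.6774212262092 190.22019284578252
crop origin 277 150 scale 7.5
```

View pics/a6.png

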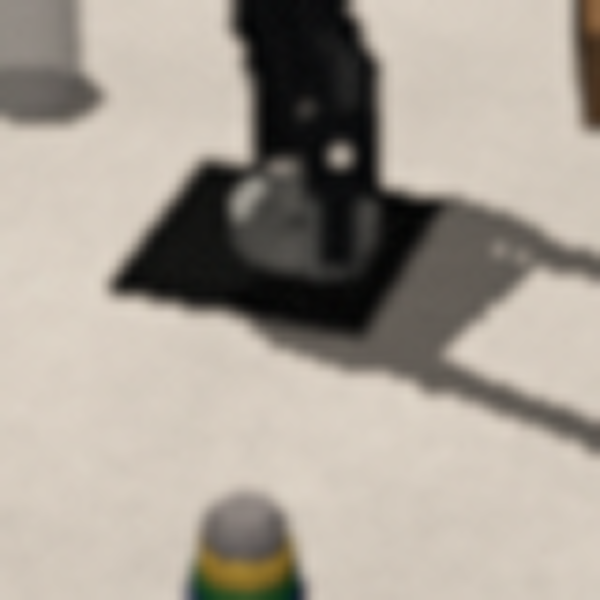

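Side view: the fingers straddle the ring, with the near finger at (321,184) px in front of its near side. Gripping.

```bash
python3 -m inch '[[[0,0,0,0,0,0],[0,0,0,0,0,0],[0,0,0,0,0,0],[0,0,0,0,0,0],[0,0,0,0,0,0]]]' 1; python3 -m inch '[[[0,0,-0.005,0,0,0],[0,0,-0.02,0,0,0],[0,0,-0.05,0,0,0],[0,0,-0.08,0,0,0],[0,0,-0.11,0,0,0],[0,0,-0.13,0,0,0],[0,0,-0.13,0,0,0]]]'
```

```text
time: 6.2
tool_pos: [0.486, -0.2443, -0.0257]
ee_rot: [[0.946, 0.323, 0.002], [0.323, -0.946, -0.001], [0.001, 0.002, -1.0]]
contact_force: [-0.1, 0.9, 6.3]
finger_gap: 0.671
grasp_force: 64.3
time: 7.08
tool_pos: [0.4862, -0.2444, 0.1052]
ee_rot: [[0.946, 0.323, 0.003], [0.323, -0.946, -0.002], [0.002, 0.003, -1.0]]
contact_force: [0.5, -0.2, -0.7]
finger_gap: 0.674
grasp_force: 64.0
```

Gripped at 64 N and lifted. The tips touched the mat lightly at about 6 N, so the ring's underside is about 31 mm above the reported TCP. Moving over the mandrel, then comparing ring and nose in the same pictures.

```bash
python3 -m inch '[[[0.008,-0.025,0,0,0,0],[0.022,-0.07,0,0,0,0],[0.038,-0.118,0,0,0,0],[0.054,-0.166,0,0,0,0],[0.068,-0.21,0,0,0,0],[0.08,-0.248,0,0,0,0],[0.09,-0.278,0.01,0,0,0],[0.0935,-0.2895,0.02,0,0,0],[0.0935,-0.2895,0.02,0,0,0],[0.0935,-0.2895,0.02,0,0,0]]]'; python3 look.py side b1 40; python3 - <<'E'
from h import *
p,d=robot.snapshot('top');C=cloud('top',d);s=robot.get_state();t=s['tool_pos'];u,v=w2p('top',t+[0,0,.035]).astype(int);print(t,u,v)
A=cv2.resize(p[v-40:v+40,u-40:u+40,::-1],(500,500),interpolation=cv2.INTER_CUBIC)
B=cv2.resize(cv2.imread('b1.png')[128:208,270:350],(500,500),interpolation=cv2.INTER_CUBIC)
cv2.imwrite('pics/b2.png',cv2.resize(np.hstack([A,B]),(800,400)))
E
```

```text
time: 8.32
tool_pos: [0.4802, 0.0593, 0.0827]
ee_rot: [[0.947, 0.322, -0.001], [0.322, -0.947, -0.001], [-0.001, 0.0, -1.0]]
contact_force: [-0.3, -0.4, -0.5]
finger_gap: 0.671
grasp_force: 64.0
[0.48042225 0.05926028 0.08308658] [[0.947, 0.322, 0.0], [0.322, -0.947, -0.0], [-0.0, 0.0, -1.0]] 310.21450588535834 220.2342536880733
crop origin 270 180 scale 7.5
[0.48056631 0.05928373 0.08332415] 282 192
```

View pics/b2.png

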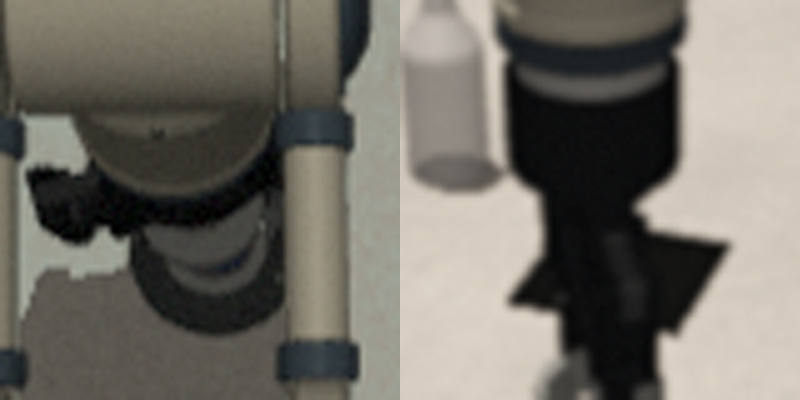

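The top view is blocked by the arm, and my side crop was set too high: the ring only just shows at its bottom edge. I'll compare ring and mandrel numerically from the side depth instead.

```bash
python3 - <<'E'
from h import *
im=cv2.imread('b1.png');d=np.load('b1d.npy');C=cloud('side',d);s=robot.get_state();t=s['tool_pos']
print('proj ring bottom centre if offset 31:',w2p('side',t+[0,0,.031]),'mandrel est top',w2p('side',[.4812,.0602,.09]))
g=cv2.cvtColor(im,cv2.COLOR_BGR2GRAY);np.set_printoptions(linewidth=250)
print(g[188:246:2,284:338:2])
for lo in np.arange(.02,.14,.008):
    m=(d>0)&(C[...,2]>lo)&(C[...,2]<lo+.008)&(abs(C[...,0]-.481)<.07)&(abs(C[...,1]-.06)<.07);q=C[m]
    if len(q): v,u=np.nonzero(m);print(lo.round(3),len(q),'x',np.percentile(q[:,0],[0,50,100]).round(4),'y',np.percentile(q[:,1],[0,50,100]).round(4),'u',u.min(),u.max(),'v',v.min(),v.max())
E
```

```text
proj ring bottom centre if offset 31: [309.91794766 209.33407709] mandrel est top [309.7960843  218.08250617]
[[211 211 212 199  87  48  41  19  23  29  14  16  12  14  13  22  32  26  13  17  21  17  61 180 206 205 206]
 [211 211 212 211 197 195 172 135 116  36  11  15  14  11  13  23  30  27  13  16  18  28 135 205 207 206 207]
 [209 210 210 208 210 210 211 212 197  68  10  14  14  11  13  18  19  16  11  16  17 100 199 207 204 202 205]
 [212 211 209 208 207 207 208 208 194  69  11  11  14  11  13  12  13  12  17  95  81 166 207 205 205 205 206]
 [211 211 210 207 208 207 208 207 194  78  11  16  12  12  13  15  14  13  31 179 200 203 207 205 205 208 206]
 [208 208 209 207 208 207 206 206 195  98  47  52  17  11  12  11  12  10  32 180 211 210 208 207 207 207 206]
 [208 208 209 208 205 205 205 197 171 125  73  65  22  12  13  10  14  11  32 178 209 207 206 207 208 206 207]
 [207 208 208 205 204 203 202 175 136  81  67  68  25  11  13  16  15  13  24 162 210 209 206 208 210 207 209]
 [209 209 208 206 205 205 193 151  84  66  64  70  49  19  10  14  17  29  39 120 208 210 207 209 211 
[... 2556 characters left out ...]
 [0.4645 0.4834 0.5032] y [0.0483 0.0722 0.0782] u 301 317 v 227 235
0.06 47 x [0.4666 0.4799 0.5003] y [0.053  0.0712 0.0751] u 302 316 v 224 232
0.068 46 x [0.4671 0.4812 0.4973] y [0.0574 0.0693 0.0749] u 303 316 v 223 229
0.076 39 x [0.4693 0.4823 0.4981] y [0.0537 0.0673 0.0721] u 303 315 v 220 226
0.084 54 x [0.4717 0.4829 0.4955] y [0.0532 0.0643 0.0723] u 304 314 v 217 223
0.108 16 x [0.4524 0.49   0.5065] y [0.045  0.0811 0.0901] u 298 322 v 206 217
0.116 69 x [0.4523 0.4885 0.5091] y [0.0458 0.0795 0.097 ] u 297 322 v 203 217
0.124 182 x [0.4522 0.4936 0.5104] y [0.0293 0.071  0.1012] u 297 322 v 196 216
0.132 42 x [0.4618 0.4779 0.5036] y [0.031  0.0952 0.1019] u 301 317 v 194 213
```

```bash
python3 - <<'E'
from h import *
from scipy.optimize import least_squares
s=robot.get_state();t=s['tool_pos'];print('tcp',t)
def fit(q,r,c0):
    f=lambda c:np.hypot(q[:,0]-c[0],q[:,1]-c[1])-r
    o=least_squares(f,c0,loss='soft_l1',f_scale=.0015);return o.x.round(4),len(q),np.median(abs(f(o.x))).round(4)
for n,i in(('b1d','b1.png'),('sided','pics/side0.png')):
    d=np.load(n+'.npy');C=cloud('side',d);near=(d>0)&(abs(C[...,0]-.481)<.05)&(abs(C[...,1]-.06)<.06)
    for r,lo,hi in((.02,.028,.055),(.018,.061,.065),(.016,.07,.074)):
        q=C[near&(C[...,2]>lo)&(C[...,2]<hi)];print(n,r,fit(q,r,[.481,.06]))
im=cv2.imread('b1.png');g=im.max(2);d=np.load('b1d.npy');C=cloud('side',d)
m=(d>0)&(abs(C[...,0]-.481)<.05)&(abs(C[...,1]-.06)<.06)&(C[...,2]>.106)&(C[...,2]<.128)&(g>50)&(C[...,1]>.06)
print('ring',fit(C[m],.03,[.481,.06]),np.percentile(C[m][:,2],[1,50,99]))
for p in ([.4812,.0602,.04],[.4812,.0602,.06],[t[0],t[1],t[2]+.037]):print(w2p('side',p))
# top: nose and foot in initial picture
C=cloud('top',np.load('topd.npy'));near=(abs(C[...,0]-.481)<.05)&(abs(C[...,1]-.06)<.05)
q=C[near&(C[...,2]>.084)];print('top nose',q.mean(0),len(q))
g=cv2.imread('pics/top0.png');lab=cv2.cvtColor(g,cv2.COLOR_BGR2GRAY)[170:230,254:314]
c=cv2.HoughCircles(cv2.resize(lab,None,fx=8,fy=8,interpolation=cv2.INTER_CUBIC),cv2.HOUGH_GRADIENT,1,400,param1=80,param2=20,minRadius=125,maxRadius=165);print(c)
for x,y,r in c[0][:1]:print('foot circle',p2w('top',254+(x+.5)/8-.5,170+(y+.5)/8-.5,z=.022),r/8)
lab=cv2.cvtColor(g,cv2.COLOR_BGR2GRAY)[172:232,373:433]
c=cv2.HoughCircles(cv2.resize(lab,None,fx=8,fy=8,interpolation=cv2.INTER_CUBIC),cv2.HOUGH_GRADIENT,1,400,param1=80,param2=20,minRadius=80,maxRadius=115)
for x,y,r in c[0][:1]:print('ring circle',p2w('top',373+(x+.5)/8-.5,172+(y+.5)/8-.5,z=.021),r/8)
E
```

```text
tcp [0.48056631 0.05928373 0.08332415]
b1d 0.02 (array([0.4836, 0.0565]), 151, np.float64(0.0007))
b1d 0.018 (array([0.4828, 0.0556]), 17, np.float64(0.0009))
b1d 0.016 (array([0.4836, 0.0562]), 22, np.float64(0.0009))
sided 0.02 (array([0.4837, 0.0566]), 147, np.float64(0.0007))
sided 0.018 (array([0.4844, 0.056 ]), 20, np.float64(0.0009))
sided 0.016 (array([0.4835, 0.0565]), 22, np.float64(0.0012))
ring (array([0.4807, 0.0596]), 109, np.float64(0.0012)) [0.1135052  0.12207362 0.12783962]
[310.16582488 234.87607363]
[310.02046646 228.27391386]
[309.87193661 207.19352977]
top nose [0.4802821  0.05834699 0.08814612] 90
[[[249.5 256.5 142. ]]]
foot circle [0.47819266 0.05834327 0.022     ] 17.75
ring circle [ 0.48509539 -0.24343826  0.021     ] 11.475
```

In the same side view, the ring centre is about (-2.5, +2.5) mm from the mandrel axis. Correcting that and lowering to just above the nose.

```bash
python3 -m inch '[[[0.0015,0.0032,0,0,0,0],[0.0015,0.0032,0.006,0,0,0],[0.0015,0.0032,0.012,0,0,0],[0.0015,0.0032,0.018,0,0,0],[0.0015,0.0032,0.022,0,0,0],[0.0015,0.0032,0.022,0,0,0]]]'; python3 -m inch '[[[0,0,0.002,0,0,0],[0,0,0.004,0,0,0],[0,0,0.006,0,0,0],[0,0,0.006,0,0,0]]]'
```

```text
time: 9.18
tool_pos: [0.4824, 0.0578, 0.0604]
ee_rot: [[0.946, 0.323, -0.001], [0.323, -0.946, -0.0], [-0.001, -0.0, -1.0]]
contact_force: [0.8, -0.1, -0.6]
finger_gap: 0.671
grasp_force: 64.0
time: 9.68
tool_pos: [0.4826, 0.0577, 0.0548]
ee_rot: [[0.946, 0.323, -0.0], [0.323, -0.946, -0.0], [-0.0, -0.0, -1.0]]
contact_force: [-0.5, 1.1, -0.1]
finger_gap: 0.668
grasp_force: 64.0
```

```bash
python3 -m inch '[[[0,0,0.002,0,0,0],[0,0,0.004,0,0,0],[0,0,0.006,0,0,0],[0,0,0.006,0,0,0]]]'; python3 look.py side b3 40 >/dev/null; python3 - <<'E'
from h import *
from scipy.optimize import least_squares
g=cv2.cvtColor(cv2.imread('b3.png'),cv2.COLOR_BGR2GRAY).astype(float);np.set_printoptions(linewidth=250)
t=robot.get_state()['tool_pos']
for v in range(204,238):
    r=g[v,285:335];th=130;b=np.nonzero(r<th)[0]
    if len(b):
        a,z=b[0],b[-1];L=285+a-1+(r[a-1]-th)/(r[a-1]-r[a]);R=285+z+(th-r[z])/(r[z+1]-r[z]);print(v,L.round(2),R.round(2),((L+R)/2).round(2))
print(t,w2p('side',t+[0,0,.037]),w2p('side',[t[0],t[1],.05]))
E
```

```text
time: 10.18
tool_pos: [0.4825, 0.0577, 0.0487]
ee_rot: [[0.946, 0.323, -0.0], [0.323, -0.946, -0.0], [-0.0, -0.0, -1.0]]
contact_force: [-1.0, -0.6, -0.3]
finger_gap: 0.669
grasp_force: 64.0
204 300.69 320.62 310.66
205 300.67 320.45 310.56
206 300.65 320.4 310.53
207 300.75 320.4 310.58
208 300.89 320.4 310.64
209 300.97 320.36 310.67
210 301.16 320.35 310.75
211 301.34 320.36 310.85
212 300.91 320.42 310.67
213 299.66 320.58 310.12
214 299.16 320.9 310.03
215 298.62 321.18 309.9
216 298.43 321.25 309.84
217 298.37 321.29 309.83
218 297.88 321.31 309.59
219 296.86 321.32 309.09
220 296.57 321.32 308.95
221 296.6 321.27 308.93
222 296.91 320.98 308.95
223 297.29 320.48 308.89
224 297.83 319.74 308.79
225 298.81 318.68 308.75
226 300.0 317.76 308.88
227 300.95 317.45 309.2
228 301.22 317.46 309.34
229 301.25 317.47 309.36
230 301.25 317.46 309.35
231 301.2 317.57 309.38
232 300.95 318.09 309.52
233 299.93 320.35 310.14
234 298.14 322.15 310.15
235 296.54 323.74 310.14
236 295.47 326.75 311.11Traceback (most recent call last):
  File "<stdin>", line 8, in <module>
IndexError: index 50 is out of bounds for axis 0 with size 50
```

The ring is within about 0.4 mm of the axis along x. Continuing down in small guarded steps.

```bash
python3 -m inch '[[[0,0,0.001,0,0,0],[0,0,0.002,0,0,0],[0,0,0.002,0,0,0]]]'|egrep 'tool|force'; python3 -m inch '[[[0,0,0.001,0,0,0],[0,0,0.0015,0,0,0],[0,0,0.0015,0,0,0]]]'|egrep 'tool|force'; python3 -m inch '[[[0,0,0.0005,0,0,0],[0,0,0.001,0,0,0],[0,0,0.001,0,0,0]]]'|egrep 'tool|force'
```

```text
tool_pos: [0.4827, 0.0577, 0.0469]
contact_force: [0.2, 0.1, -1.9]
grasp_force: 64.1
tool_pos: [0.4829, 0.0576, 0.0459]
contact_force: [-1.2, -1.3, 3.5]
grasp_force: 64.4
tool_pos: [0.483, 0.0576, 0.0452]
contact_force: [-1.4, -2.2, 6.4]
grasp_force: 64.7
```

Contact at the yellow height with a sideways force of (-1.4,-2.2) N: either home or hanging. Shifting the way it pushes, under light pressure, to find out.

```bash
python3 -m inch '[[[-0.0005,0.0004,0,0,0,0],[-0.0009,0.0008,0,0,0,0],[-0.0009,0.0008,0,0,0,0]]]'|egrep 'tool|force'; python3 -m inch '[[[-0.0005,0.0005,0,0,0,0],[-0.0005,0.0008,0,0,0,0],[-0.0005,0.0008,0,0,0,0]]]'|egrep 'tool|force'
```

```text
tool_pos: [0.4825, 0.0569, 0.0449]
contact_force: [0.4, 0.0, 5.0]
grasp_force: 64.6
tool_pos: [0.4822, 0.0566, 0.0447]
contact_force: [2.9, 5.1, 4.8]
grasp_force: 64.6
```

The sideways force reverses within 1 mm: +5 N here, about 0 N one step back. So the ring is centred and sits snugly on the yellow cone, with none of the ±2–3 mm slack a 34 or 38 mm bore would have. It is the 30 mm ring. Going back to centre and pressing.

```bash
python3 -m inch '[[[0.0004,-0.0005,0.0005,0,0,0],[0.0004,-0.0005,0.001,0,0,0],[0.0004,-0.0005,0.001,0,0,0]]]'|egrep 'tool|force'; python3 -m inch '[[[0,0,0.0005,0,0,0],[0,0,0.0007,0,0,0],[0,0,0.0007,0,0,0]]]'|egrep 'tool|force'
```

```text
tool_pos: [0.4823, 0.0566, 0.0442]
contact_force: [0.9, 2.8, 8.3]
grasp_force: 64.9
tool_pos: [0.4824, 0.0566, 0.0439]
contact_force: [-0.2, 2.7, 10.1]
grasp_force: 65.0
```

```bash
python3 -m inch '[[[0.0001,-0.0004,0.0002,0,0,0],[0.0001,-0.0004,0.0002,0,0,0],[0.0001,-0.0004,0.0002,0,0,0],[0.0001,-0.0004,0.0002,0,0,0],[0.0001,-0.0004,0.0002,0,0,0],[0.0001,-0.0004,0.0002,0,0,0]]]'; python3 look.py side b4 40
python3 - <<'E'
from h import *
a=cv2.resize(cv2.imread('pics/b4.png'),(600,600));cv2.imwrite('pics/b5.png',a)
print(robot.get_state()['contact_force'])
E
```

```text
time: 13.6
tool_pos: [0.4824, 0.0566, 0.0439]
ee_rot: [[0.946, 0.323, 0.001], [0.323, -0.946, -0.0], [0.001, 0.001, -1.0]]
contact_force: [0.4, 3.3, 10.5]
finger_gap: 0.671
grasp_force: 65.1
[0.48241985 0.05665382 0.04384981] [[0.946, 0.323, 0.001], [0.323, -0.946, -0.0], [0.001, 0.001, -1.0]] 309.759815280152 232.67127431312477
crop origin 269 192 scale 7.5
[-1.32503719  1.86955665 10.32276861]
```

View pics/b5.png

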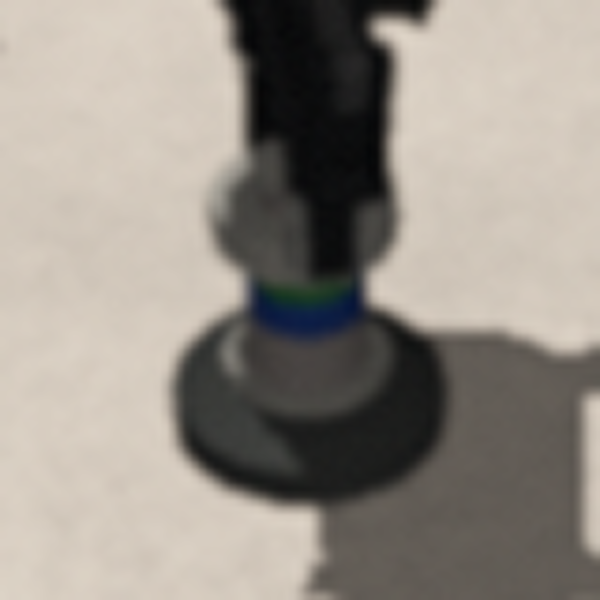

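The press held at about 10 N. Side crop: a sliver of green at (305,293) and blue at (305,315) show below the ring. By the viewing angle that fits an underside 13.5 mm below the top; at a green stop no green would show. So yellow it is, and I lift straight off and move to the yellow post.

```bash
python3 -m inch '[[[0,0,-0.005,0,0,0],[0,0,-0.015,0,0,0],[0,0,-0.03,0,0,0],[0,0,-0.045,0,0,0],[0,0,-0.048,0,0,0]]]'|egrep 'tool|force|time'; python3 -m inch '[[[0.015,0.01,0,0,0,0],[0.045,0.031,0,0,0,0],[0.08,0.055,0,0,0,0],[0.11,0.075,0,0,0,0],[0.132,0.09,0,0,0,0],[0.139,0.095,0,0,0,0],[0.139,0.095,0,0,0,0],[0.139,0.095,0,0,0,0]]]'; python3 look.py side c1 40 >/dev/null; python3 - <<'E'
from h import *
from scipy.optimize import least_squares
t=robot.get_state()['tool_pos'];print(t)
def fit(q,r,c0):
    f=lambda c:np.hypot(q[:,0]-c[0],q[:,1]-c[1])-r
    o=least_squares(f,c0,loss='soft_l1',f_scale=.0015);return o.x.round(4),len(q)
for n in('c1d','sided'):
    d=np.load(n+'.npy');C=cloud('side',d);near=(d>0)&(abs(C[...,0]-.645)<.05)&(abs(C[...,1]-.012)<.05)
    print('pin',fit(C[near&(C[...,2]>.017)&(C[...,2]<.04)],.01,[.645,.012]))
g=cv2.imread('c1.png').max(2);C=cloud('side',np.load('c1d.npy'))
zb=t[2]+.0315
m=(abs(C[...,0]-t[0])<.05)&(abs(C[...,1]-t[1])<.05)&(C[...,2]>zb-.003)&(C[...,2]<zb+.012)&(g>50)
print('ring',fit(C[m],.03,t[:2]),C[m][:,2].min())
E
```

```text
time: 14.28
tool_pos: [0.4829, 0.0568, 0.0926]
contact_force: [-0.4, 0.6, 0.2]
grasp_force: 64.5
time: 15.28
tool_pos: [0.6436, 0.0121, 0.0907]
ee_rot: [[0.946, 0.323, -0.0], [0.323, -0.946, 0.0], [-0.0, -0.0, -1.0]]
contact_force: [-0.2, 1.0, -0.0]
finger_gap: 0.67
grasp_force: 64.5
[0.64366976 0.01216939 0.09088893]
pin (array([0.6464, 0.0105]), 61)
pin (array([0.6469, 0.0104]), 63)
ring (array([0.6444, 0.0125]), 90) 0.12098261018889755
```

The pin is at about (0.6455,0.011) in the TCP frame. Shifting (+1.7,-1.1) mm and lowering.

```bash
python3 -m inch '[[[0.0013,0.0016,0.01,0,0,0],[0.0013,0.0016,0.03,0,0,0],[0.0013,0.0016,0.05,0,0,0],[0.0013,0.0016,0.06,0,0,0],[0.0013,0.0016,0.07,0,0,0],[0.0013,0.0016,0.08,0,0,0],[0.0013,0.0016,0.088,0,0,0],[0.0013,0.0016,0.095,0,0,0],[0.0013,0.0016,0.1,0,0,0],[0.0013,0.0016,0.1,0,0,0]]]'; python3 -m inch '[[[0,0,0.002,0,0,0],[0,0,0.004,0,0,0],[0,0,0.006,0,0,0],[0,0,0.0065,0,0,0],[0,0,0.0065,0,0,0]]]'|egrep 'tool|force'
```

```text
time: 16.58
tool_pos: [0.6458, 0.0107, -0.0099]
ee_rot: [[0.946, 0.323, -0.001], [0.323, -0.946, 0.0], [-0.001, -0.0, -1.0]]
contact_force: [-0.1, 0.6, -1.4]
finger_gap: 0.67
grasp_force: 64.5
tool_pos: [0.646, 0.0106, -0.016]
contact_force: [-0.9, -0.1, -0.8]
grasp_force: 64.5
```

```bash
python3 -m inch '[[[0,0,0.001,0,0,0],[0,0,0.002,0,0,0],[0,0,0.002,0,0,0]]]'|egrep 'tool|force'; python3 -m inch '[[[0,0,0.001,0,0,0],[0,0,0.0015,0,0,0],[0,0,0.0015,0,0,0]]]'|egrep 'tool|force'; python3 -m inch '[[[0,0,0.0005,0,0,0],[0,0,0.0007,0,0,0],[0,0,0.0007,0,0,0]]]'|egrep 'tool|force'
```

```text
tool_pos: [0.646, 0.0107, -0.0181]
contact_force: [-0.6, 1.0, -0.5]
grasp_force: 64.5
tool_pos: [0.6462, 0.0107, -0.0187]
contact_force: [-2.4, -0.2, 5.8]
grasp_force: 65.0
tool_pos: [0.6462, 0.0107, -0.0187]
contact_force: [-4.1, -0.0, 7.8]
grasp_force: 65.4
```

Contact at the expected height, so the ring is on the foot. Releasing and retreating upward and clear.

```bash
python3 -m inch '[[[0,0,0,0,0,0],[0,0,0,0,0,0],[0,0,0,0,0,0],[0,0,0,0,0,0],[0,0,0,0,0,0]]]' -1|egrep 'force|gap'; python3 -m inch '[[[0,0,-0.01,0,0,0],[0,0,-0.03,0,0,0],[0,0,-0.07,0,0,0],[0,0,-0.11,0,0,0],[0,0,-0.15,0,0,0],[0,0,-0.17,0,0,0],[-0.03,0.0,-0.19,0,0,0],[-0.07,0,-0.19,0,0,0],[-0.11,0,-0.19,0,0,0],[-0.15,0,-0.19,0,0,0],[-0.16,0,-0.19,0,0,0]]]'; python3 - <<'E'
from h import *
for c in('side','top'):
    p,d=robot.snapshot(c);C=cloud(c,d);cv2.imwrite(f'pics/end_{c}.png',p[...,::-1])
    m=(d>0)&(abs(C[...,0]-.645)<.05)&(abs(C[...,1]-.012)<.05)&(C[...,2]>.008)&(C[...,2]<.06);q=C[m]
    print(c,'z hist',np.histogram(q[:,2],bins=np.arange(.008,.062,.004))[0])
    r=q[(q[:,2]>.024)&(q[:,2]<.032)];print(len(r),(r.max(0)+r.min(0))/2,np.ptp(r,axis=0),np.median(r[:,2]))
    if len(r)>20:
        A=np.c_[r[:,:2]-r[:,:2].mean(0),np.ones(len(r))];print('tilt',np.linalg.lstsq(A,r[:,2],rcond=None)[0])
E
```

```text
contact_force: [-0.0, 0.4, -0.4]
finger_gap: 1.0
grasp_force: 0.0
time: 20.32
tool_pos: [0.4932, -0.0415, 0.1704]
ee_rot: [[0.947, 0.322, 0.001], [0.322, -0.947, -0.0], [0.001, 0.0, -1.0]]
contact_force: [0.7, 0.4, -0.3]
finger_gap: 1.001
grasp_force: 0.0
side z hist [ 25  24  33  33 149  72   7  17  15   6   0   0   0]
221 [0.64720553 0.01299017 0.02794835] [0.05916657 0.05832621 0.00785226] 0.02745200941305659
tilt [ 0.00407956 -0.0108366   0.02737327]
top z hist [2 0 2 0 8 3 0 0 0 0 0 0 0]
11 [0.61939141 0.00330506 0.02777344] [0.006759   0.01043597 0.00598067] 0.026127370617475387
```

The ring lies flat with its top at 0.0275 (0.028 expected) and a tilt below 1°, with the pin standing through it. The gripper is clear, so I'm handing in.

```bash
python3 -c "
from station import robot
print(robot.close_job())"
```

```text
the job is handed in; nothing more can be done
None
```

The ring from the black mat stopped on the yellow step (30 mm bore), was pressed there at about 10 N, and now lies flat on the yellow post's foot, released; the job was handed in at about 20 s.

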